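# Push the tart tray home and set the bench timer

## Task

Push the tray of tartlets that sticks out of the little counter rack fully home against the rack's back stop. Then turn the stiff knob of the white dial timer until its white pointer points at the red tab, pressing down as you turn so that the timer's body stays where it is and does not spin or slide, and let go. Leave the other things on the table where they are.

Things in the scene. Friction and masses are not known exactly. Their poses are not given: they have to be found in the camera images.
- rack: Two-tier aluminium counter pan rack, fixed to the table, 250 deep (its x) x 200 wide (its y) x 135 mm high, open on top. Origin: centre of its underside. Its x axis points from its open front towards its back stop (the way the tray is pushed). The top tier's ledges are at 100 mm height; guides beside them and a back stop rise to 122 mm, the four corner posts to 135 mm. A second, fixed tray stands in the lower tier.
- tray: Loose steel baking tray, 240 long (x) x 166 wide (y) x 25 mm high, about 0.5 kg, with four tartlets fixed to it (tops 24 mm above the tray's underside). It lies on the rack's top ledges with 4 mm play on each side and slides on them against friction of a few newtons. Origin: centre of its underside; axes roughly parallel to the rack's. Fully home, its origin lies at x = 0 in the rack's frame; it starts 60 to 90 mm short of that.
- tray_front (a point): Middle of the outer face of the tray's front wall (the wall facing the robot, 4 mm thick, 25 mm high), 12.5 mm above the tray's underside; x points along the push towards the back stop.
- timer: Loose white dial timer, a disc 108 mm across and 50 mm high with a black knob on top (overall height 87 mm), about 0.28 kg, on four rubber feet 32 mm from its axis. Origin: centre of its underside, on the knob's axis; z up. The knob is stiff (0.14 N m): turned without pressing down, the whole unit spins; 9 to 15 N downward on the knob keeps it still.
- timer_front (a point): Point on the timer body's rim, 54 mm from its axis along the body's -x and 25 mm up. Shows whether the body has turned or shifted.
- knob_grip (a point): On the knob's axis, 72 mm above the timer's underside, turning with the knob. The knob has a disc 74 mm across whose top is at 57 mm, and on it an upright bar, 66 long (along x of this frame) x 14 thick (along y) x 30 mm high, its top at 87 mm, to be pinched or straddled from above; fingertips may rest on the disc. The white pointer line is on the -x end of the bar.
- timer_knob (a joint): Angle of the knob, rad; 0: pointer towards the timer body's -x; grows clockwise seen from above; range 0 to 2.64. Starts at 0.1 to 0.5. Stays where it is left.
- tab_mark (a point): Top of the red tab on the rim of the timer's dial, 45.5 mm from the knob's axis, 56 mm up. The tab is 12 mm wide around the rim; the axis lies along +x of this frame.
- timer_tab (a joint): Angle of the red tab, rad, with the same zero and direction as the knob's: the pointer points at the tab's middle when the two are equal. 1.2 to 1.6, practically immovable.
- jam_jar: Jam jar, brass cap, 68 mm across, 85 mm high, loose; leave it alone. Origin: centre of its underside.
- ramekin: White ceramic ramekin, 90 mm across, 50 mm high, loose; leave it alone. Origin: centre of its underside.
- cake_tin: Round aluminium cake tin, 150 mm across, 60 mm high, loose; leave it alone. Origin: centre of its underside.
- spice_jar: Glass spice jar, green cap, 52 mm across, 90 mm high, loose; leave it alone. Origin: centre of its underside.
- spatula: Spatula, 280 mm long, lying on the table, loose; leave it alone. Origin: its middle, x along it.
- honey_jar: Honey jar, black cap, 72 mm across, 90 mm high, loose; leave it alone. Origin: centre of its underside.
There are look-alikes about, which are no part of the job. What is shaped like the timer but turquoise is not meant.

How it is judged:
On the way, in this order (a step that is already met when the one before it is completed fails the run):
1. the tray is fully home against the rack's back stop (within 8 mm) (x of tray in the frame of rack above -0.008 m and linear speed of tray below 0.02 m/s), for 0.2 s.
2. the knob's pointer points at the red tab (within 0.13 rad of its middle) (angle between the x axis of knob_grip and the x axis of tab_mark, either way round below 0.13 rad), for 0.2 s.
At the end, for the whole second after the job is handed in: The tray lies flat on the rack's top ledges, within 8 mm of fully home; the knob's pointer is within 0.13 rad of the middle of the red tab (that is, on the tab's width); the timer stands upright; both are at rest (all of step 1 and z of tray in the frame of rack between 0.094 and 0.106 m and angle between each of tray, timer's own z axis and vertical below 0.05 rad and angle between the x axis of knob_grip and the x axis of tab_mark, either way round below 0.13 rad and linear speed of timer below 0.02 m/s); the robot touches nothing.
It fails at once if the timer's body turned or shifted: its front rim point or the red tab gets more than 20 mm from its start (distance of any of timer_front, tab_mark from where it was at the start of the episode above 0.02 m).
It fails at once if another thing on the table moved more than 30 mm (distance of any of jam_jar, ramekin, cake_tin, spice_jar, spatula, honey_jar from where it was at the start of the episode above 0.03 m).
It also fails if it takes over 51 s, if anything falls off the work surface, if the arm or the gripper's body presses on something with over 40 N, if the wrist force passes 120 N, or if a joint passes its speed limit or range.

## Robot

A 6-joint arm with a two-finger parallel gripper is mounted at the origin on the work surface. World frame = base frame: x ahead of the robot, y to its left, z up, the work surface at z = 0. Lengths are in m, angles in rad, forces in N, time in s.
With the tool pointing down it reaches from about 0.375 to 0.975 m from the base axis. Payload 3.8 kg.
Tool frame: the origin (TCP) lies where the fingers leave the gripper's body, on its centre line; the fingertips stand 73 mm ahead of it and the grasp point (between the pads) lies 54 mm ahead of it; z points along the fingers, y is the line along which they close (so a half turn about z gives the same grasp; the last joint's range is limited). The gripper opens to 85 mm and grips with 20 to 120 N. Pads are 22 mm wide; open, the fingers measure 114 mm over their backs; the gripper's body (76 mm by 85 mm) begins 54 mm behind the grasp point. The pads swing forward as they close: fully open they stand 13 mm farther back than shut.
Start: joints at [-1.351, 0.264, 1.604, -0, 1.274, -0.037], TCP at [0.171, -0.653, 0.304] pointing down, gripper open.
Joint ranges: [-2.63, 2.63], [-0.94, 2.18], [0.31, 2.57], [-1.31, 4.45], [0, 2.66], [-2.55, 2.55]. Speed limits (rad/s): [2.57, 2.57, 3.14, 3.14, 3.14, 3.14].

## Interface

Orientations are given as a rotation vector (axis times angle).
In Python, from workcell import read_state, viewer, bot gives the robot as it stands.
- The arm moves only by the tool jog_arm, never from a script. Its argument "increments" is a list that holds one entry, the list of rows, each a list of 7 numbers: the shift along the tool's x, y, z in units of 30 mm (1.0 is 30 mm), then the turn, a rotation vector about the tool's x, y, z in units of 6 degrees (1.0 is 6 degrees), then the opening, from -1 (shut) to 1 (fully open). A call has exactly 5 rows; each row shifts and turns the commanded pose from where the row before left it, along the tool's axes as they then stand; what a row does not reach is not made up. A row lasts 1/12 s, in which the tool goes at most 41.7 mm and 7.16 degrees, less where a joint would pass 70% of its speed; a pose out of reach is approached as far as the arm can. A call is refused whole if a number of a shift passes 1 or a number of a turn 1, either way. A call with a gripper value outside its range is refused whole. The fingers move at their own pace and stop on an object; "force" is the grip in N (left out, the last holds). Time passes only in rows, so rows that do not move let the fingers close, or fill a call up. It gives the time, the measured TCP pose, the force, the opening and the grip force at its end, in the units of the state.
- read_state(): the state, without advancing time (a new reading comes with each control period).
- viewer.read_camera(name): name is "scene" or "top"; returns (picture, depth): 384x512x3 uint8, blue, green, red; 384x512 float32, m along the optical axis (not along the pixel's ray), 0 where there is no reading.
- viewer.camera_params(name): a dict with "fx", "fy", "cx", "cy" (pixels), "k1" (the pictures are not rectified: a ray, as slopes to the right and down, at radius r is drawn at 1 + k1 r^2 times it, then the intrinsics apply), "R" (3x3) and "t" (3): a world point X has camera coordinates R X + t. Camera axes: x right, y down, z forward; pixel columns grow to the right and rows downward; lengths in m; the calibration is good to about 2 mm. A picture is of the moment at which its call begins. camera_params takes no time and is no camera call.
- bot.finish_job(): hands the job in; it is judged then, once.
The state is a dict: "time": time; "q": joint angles; "joint_vel": joint speeds; "joint_torque": joint torques, N m; "tool_pos": TCP position; "tcp_rot": TCP orientation; "wrist_force": force on the tool from outside, world axes, zero at the start; "torque": the same for the moment, N m; "width": opening from 0.0 (shut) to 1.0 (fully open); "grip_force": force on a finger pad.
Only numpy, scipy, OpenCV 4.12 (cv2) and the standard library are available. Lean on these libraries where they do the work, as an engineer would, in place of code of your own. Each camera call takes 0.05 s, during which the arm holds its last target. There are 200 camera calls.

## Working session

There is one attempt and no reset: what is moved stays moved. The work goes in short steps, Python scripts to look and compute and a tool call to move; the robot and the scene stay as the last step left them, time stands still between calls to the robot, and variables do not carry over. Pictures are saved under pics/ and viewed, at most 10 in all, crops included, and the job is handed in when it is done.

Besides the shell and the picture viewer there is one more tool, called as name(argument=value, ...), one argument or row to a line, values as JSON. jog_arm: Moves the arm, as the interface text tells. Its arguments: {"type":"object","properties":{"increments":{"type":"array","items":{"type":"array","items":{"type":"array","items":{"type":"number"}}}},"force":{"type":"number"}},"required":["increments"]}

```bash
mkdir -p pics
cat > h.py <<'E'
import numpy as np, cv2
from workcell import read_state, viewer, bot
def look(n):
    im,d=viewer.read_camera(n); np.savez(f'{n}.npz',im=im,d=d); return im,d
def px(n,u,v,z=None,d=None):
    p=viewer.camera_params(n); R=np.array(p['R']);t=np.array(p['t'])
    a=np.array([(u-p['cx'])/p['fx'],(v-p['cy'])/p['fy']]); s=a.copy()
    for _ in range(20): s=a/(1+p['k1']*(s@s))
    r=R.T@np.array([s[0],s[1],1]); c=-R.T@t
    if z is not None: return c+r*(z-c[2])/r[2]
    return c+r*d
def cloud(n):
    f=np.load(n+'.npz');d=f['d'];p=viewer.camera_params(n);R=np.array(p['R']);t=np.array(p['t'])
    v,u=np.mgrid[:384,:512]; K=np.array([[p['fx'],0,p['cx']],[0,p['fy'],p['cy']],[0,0,1.]])
    a=np.stack([(u-p['cx'])/p['fx'],(v-p['cy'])/p['fy']],-1); s=a.copy()
    for _ in range(20): s=a/(1+p['k1']*(s**2).sum(-1,keepdims=True))
    X=np.concatenate([s,np.ones_like(s[...,:1])],-1)*d[...,None]
    return (X-t)@R, f['im']
E
python3 - <<'E'
from h import *
for n in('top','scene'):
    im,d=look(n); cv2.imwrite(f'pics/{n}0.png',cv2.resize(im,(800,600),interpolation=cv2.INTER_CUBIC))
    p=viewer.camera_params(n); print(n,-np.array(p['R']).T@p['t'],p['fx'])
print(read_state())
E
```

```text
top [0.43002733 0.02603729 1.36214087] 353.3817586513392
scene [1.43021691 0.24500466 1.36261285] 459.3121850290018
{'time': 0.1, 'q': array([-1.35090635e+00,  2.64669345e-01,  1.60526503e+00, -1.61386139e-05,
        1.27368973e+00, -3.68850021e-02]), 'joint_vel': array([ 0.00134174, -0.00308609, -0.00287831, -0.0008279 ,  0.00070732,
       -0.00044628]), 'joint_torque': array([ 4.40615040e-04, -5.16707218e+01, -3.68590522e+01, -1.34789884e-04,
        6.27865884e-03, -2.00337632e-05]), 'tool_pos': array([ 0.17131468, -0.65235857,  0.30267717]), 'tcp_rot': array([-3.11373034e+00, -4.01982584e-01,  3.15504899e-04]), 'wrist_force': array([-0.0911944 , -0.66966832, -0.41952968]), 'torque': array([ 0.01310899, -0.01919992,  0.00577113]), 'grip_force': 0.0, 'width': 0.9993077385638155}
```

View pics/top0.png

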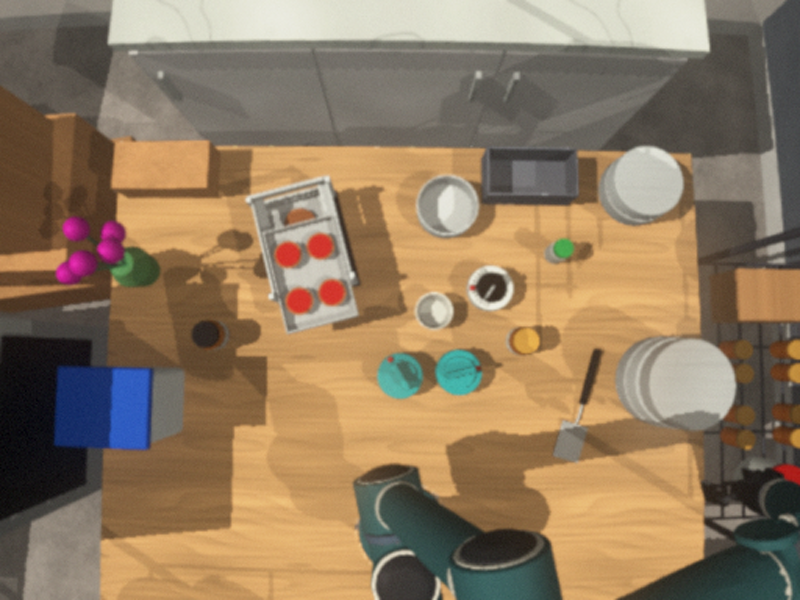

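View pics/scene0.png

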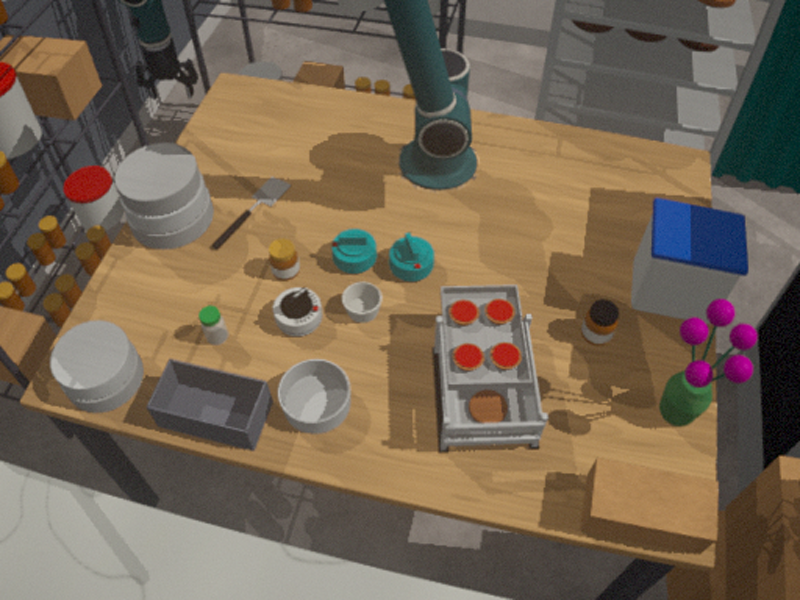

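The white timer is at about (490,287) in the top view, with the tray's front edge at about (320,322). The rack's back corners are at (250,200) and (328,180). The next step is enlarged crops of both.

Run:
```python
from h import *
t=np.load('top.npz')['im'];s=np.load('scene.npz')['im']
f=lambda im,x,y,w,h,k:cv2.resize(im[y:y+h,x:x+w],(w*k,h*k),interpolation=cv2.INTER_CUBIC)
a=f(t,152,108,90,110,5); b=f(t,294,164,40,40,7); c=f(s,168,176,45,45,6)
o=np.zeros((560,790,3),np.uint8); o[:550,:450]=a; o[:280,460:740]=b; o[285:555,460:730]=c
cv2.imwrite('pics/c1.png',o)
X,im=cloud('top')
# timer cap height, rack
for u,v in [(314,184),(310,180)]: print(X[v,u])
m=(X[...,2]>.03)&(X[...,2]<.075); 
sub=np.zeros_like(m); sub[160:208,290:336]=1
P=X[m&sub]; print('timer',np.median(P,0),P.min(0),P.max(0),len(P))
P=X[150:172,100:260] if 0 else X
for lo,hi in [(.09,.145)]:
    q=X[105:215,150:240]; k=(q[...,2]>lo)&(q[...,2]<hi); pts=q[k][:,:2].astype(np.float32); print(cv2.minAreaRect(pts),len(pts))
```

```text
[ 0.5755908  -0.1992389   0.09234961]
[ 0.59466448 -0.19086228  0.05562795]
timer [ 0.5793924  -0.20180218  0.0536238 ] [ 0.52863843 -0.25615883  0.03149574] [ 0.63426177 -0.15409356  0.07435188] 560
((0.6460617780685425, 0.23142099380493164), (0.3336220979690552, 0.2006201148033142), 15.61921501159668) 4013
```

View pics/c1.png

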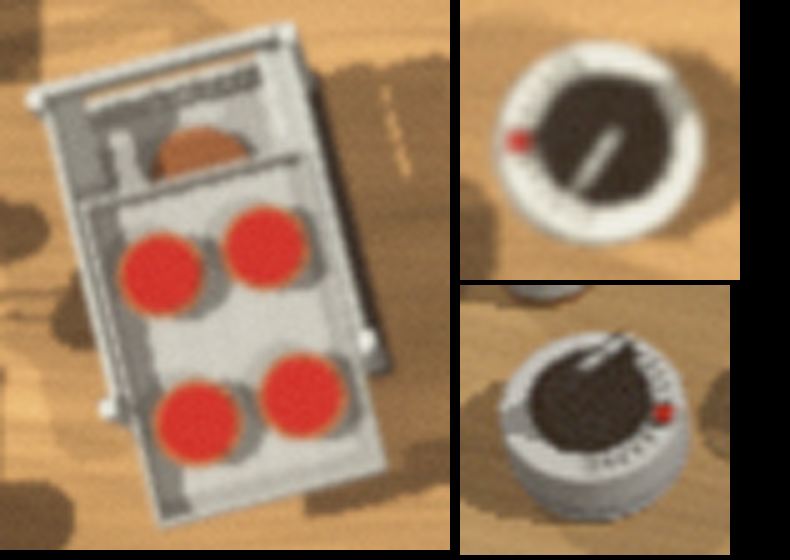

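Run:
```python
from h import *
T=lambda x,y:(152+(x-2)/5,108+(y-2)/5)
print('posts',[px('top',*T(*p),z=.135)[:2].round(4) for p in[(37,100),(289,35),(108,409),(368,340)]])
print('trayfront',[px('top',*T(*p),z=.125)[:2].round(4) for p in[(165,525),(385,467)]])
print('traytopback',[px('top',*T(*p),z=.125)[:2].round(4) for p in[(83,206),(300,155)]])
K=lambda x,y:(294+(x-460-3)/7,164+(y-3)/7)
S=lambda x,y:(168+(x-460-2.5)/6,176+(y-285-2.5)/6)
for n,F,ps in[('top',K,[(582,185),(617,130)]),('scene',S,[(627,342),(583,369)])]:
    a,b=[px(n,*F(*p),z=.087)[:2] for p in ps]; print(n,'pointer',a.round(4),b.round(4),np.arctan2(*(a-b)[::-1]))
    f=np.load(n+'.npz')['im'].astype(int); b,g,r=f[...,0],f[...,1],f[...,2]
    m=(r-np.maximum(g,b)>45); box=np.zeros_like(m)
    if n=='top': box[170:196,298:340]=1
    else: box[184:212,195:206]=1
    v,u=np.nonzero(m&box); w=(r-np.maximum(g,b))[v,u]; c=(np.average(u,weights=w),np.average(v,weights=w)); print(' tab',c,px(n,*c,z=.056)[:2])
    # black disc (z=.057) plus white ring
    X,im=cloud(n); k=(X[...,2]>.042)&(X[...,2]<.066)&(np.hypot(X[...,0]-.58,X[...,1]+.202)<.075)
    sat=f.max(-1)-f.min(-1); k&=(sat<35)
    P=X[k]; h=cv2.minEnclosingCircle(P[:,:2].astype(np.float32)); print(' ring',h,P[:,2].mean(),len(P))
    d=(f.max(-1)<75)&(np.hypot(X[...,0]-.58,X[...,1]+.202)<.06); v,u=np.nonzero(d); print(' dark',np.median(X[d],0),len(u),cv2.minEnclosingCircle(np.array([px(n,a,b,z=.057)[:2] for a,b in zip(u,v)],np.float32)))
```

```text
posts [array([0.7683, 0.3609]), array([0.8171, 0.1808]), array([0.5464, 0.3014]), array([0.597 , 0.1198])]
trayfront [array([0.4661, 0.2608]), array([0.5086, 0.107 ])]
traytopback [array([0.6932, 0.3269]), array([0.7315, 0.1719])]
top pointer [ 0.5541 -0.1891] [ 0.5831 -0.2076] 2.573068666234368
 tab (np.float64(328.3847214244687), np.float64(180.36990235496842)) [ 0.59401236 -0.25988411]
 ring ((0.5803380608558655, -0.20582103729248047), 0.05321258679032326) 0.054208741060761005 504
 dark [ 0.58681555 -0.20773996  0.0592718 ] 181 ((0.5823569893836975, -0.2068060338497162), 0.03233422711491585)
scene pointer [ 0.5581 -0.1839] [ 0.5825 -0.2025] 2.4889825427429764
 tab (np.float64(201.4952606635071), np.float64(196.82582938388626)) [ 0.58050566 -0.15762943]
 ring ((0.5832796096801758, -0.20212236046791077), 0.05606123059988022) 0.05295695059403038 486
 dark [ 0.5925091  -0.19641553  0.06118923] 242 ((0.5794353485107422, -0.20070123672485352), 0.03833206743001938)
```

The axis of the timer is at about (0.581, -0.2045). The pointer is at about 2.52 rad and the tab at about 1.58 rad, so the knob needs about 0.95 rad clockwise. The rack's yaw is 15.2°, which nearly matches the tool already, and the tray is about 83 mm short. I'll now move to the tray front with the gripper shut.

jog_arm(
  increments=[
    [[1,-0.52,0,0,0,0,-1],[1,-0.52,0,0,0,0,-1],[1,-0.52,0,0,0,0,-1],[1,-0.52,0,0,0,0,-1],[1,-0.52,0,0,0,0,-1]],
  ],
)

```text
time: 0.52
tool_pos: [0.2974, -0.538, 0.3032]
tcp_rot: [-3.115, -0.401, 0.0]
wrist_force: [0.4, 0.1, -0.6]
width: 0.297
grip_force: 0.0
```

jog_arm(
  increments=[
    [[1,-0.52,0,0,0,0,-1],[1,-0.52,0,0,0,0,-1],[1,-0.52,0,0,0,0,-1],[1,-0.52,0,0,0,0,-1],[1,-0.52,0,0,0,0,-1]],
  ],
)

```text
time: 0.93
tool_pos: [0.4228, -0.4243, 0.3034]
tcp_rot: [-3.115, -0.402, 0.001]
wrist_force: [0.6, -0.2, 0.3]
width: 0.001
grip_force: 0.0
```

jog_arm(
  increments=[
    [[0.3,-0.95,0,0,0,0,-1],[0.3,-0.95,0,0,0,0,-1],[0.3,-0.95,0,0,0,0,-1],[0.3,-0.95,0,0,0,0,-1],[0.3,-0.95,0,0,0,0,-1]],
  ],
)

```text
time: 1.35
tool_pos: [0.429, -0.2749, 0.3033]
tcp_rot: [-3.115, -0.402, 0.001]
wrist_force: [0.5, 0.5, -0.7]
width: 0.001
grip_force: 0.0
```

jog_arm(
  increments=[
    [[0.3,-0.95,0,0,0,0,-1],[0.3,-0.95,0,0,0,0,-1],[0.3,-0.95,0,0,0,0,-1],[0.3,-0.95,0,0,0,0,-1],[0.3,-0.95,0,0,0,0,-1]],
  ],
)

```text
time: 1.77
tool_pos: [0.4361, -0.1258, 0.3035]
tcp_rot: [-3.115, -0.402, 0.001]
wrist_force: [0.9, 0.5, -0.2]
width: -0.004
grip_force: 0.0
```

jog_arm(
  increments=[
    [[0.3,-0.95,0,0,0,0,-1],[0.3,-0.95,0,0,0,0,-1],[0.3,-0.95,0,0,0,0,-1],[0.3,-0.95,0,0,0,0,-1],[0.3,-0.95,0,0,0,0,-1]],
  ],
)

```text
time: 2.18
tool_pos: [0.4434, 0.0234, 0.3036]
tcp_rot: [-3.116, -0.402, 0.001]
wrist_force: [0.8, -0.3, 0.2]
width: -0.002
grip_force: 0.0
```

jog_arm(
  increments=[
    [[0.3,-0.95,0,0,0,0,-1],[0.3,-0.95,0,0,0,0,-1],[0.3,-0.95,0,0,0,0,-1],[0.3,-0.95,0,0,0,0,-1],[0,0,0,0,0,0,-1]],
  ],
)

```text
time: 2.6
tool_pos: [0.4496, 0.1454, 0.3036]
tcp_rot: [-3.112, -0.408, -0.0]
wrist_force: [0.6, -0.4, -0.2]
width: 0.002
grip_force: 0.0
```

jog_arm(
  increments=[
    [[0,-0.18,0.84,0,0,0,-1],[0,-0.18,0.84,0,0,0,-1],[0,-0.18,0.84,0,0,-0.07,-1],[0,-0.18,0.84,0,0,0,-1],[0,-0.18,0.82,0,0,0,-1]],
  ],
)

```text
time: 3.02
tool_pos: [0.4424, 0.1672, 0.1771]
tcp_rot: [3.114, 0.414, -0.001]
wrist_force: [-0.0, 0.7, -0.0]
width: 0.001
grip_force: 0.0
```

jog_arm(
  increments=[
    [[0.2,0,0,0,0,0,-1],[0.3,0,0,0,0,0,-1],[0.3,0,0,0,0,0,-1],[0.2,0,0,0,0,0,-1],[0.2,0,0,0,0,0,-1]],
  ],
)

```text
time: 3.43
tool_pos: [0.4796, 0.177, 0.1805]
tcp_rot: [-3.114, -0.413, -0.003]
wrist_force: [-6.1, -2.0, 3.9]
width: 0.001
grip_force: 3.0
```

jog_arm(
  increments=[
    [[0.3,0,0,0,0,0,-1],[0.3,0,0,0,0,0,-1],[0.3,0,0,0,0,0,-1],[0.2,0,0,0,0,0,-1],[0.2,0,0,0,0,0,-1]],
  ],
)

```text
time: 3.85
tool_pos: [0.5152, 0.1868, 0.1793]
tcp_rot: [3.114, 0.413, -0.004]
wrist_force: [-7.2, -2.1, 6.6]
width: 0.002
grip_force: 3.7
```

Run:
```python
from h import *
f=lambda im,x,y,w,h,k:cv2.resize(im[y:y+h,x:x+w],(w*k,h*k),interpolation=cv2.INTER_CUBIC)
t,_=look('top');s,_=look('scene'); o=np.zeros((550,790,3),np.uint8); o[:440,:380]=f(t,150,105,95,110,4);o[:480,390:790]=f(s,265,170,100,120,4)
cv2.imwrite('pics/c2.png',o); r=read_state(); print(r['wrist_force'],r['tool_pos'],r['torque'])
```

```text
[-1.54796475  0.28338334  1.11589407] [0.51646763 0.18719734 0.17922705] [-0.02951118  0.06626006  0.03875128]
```

View pics/c2.png

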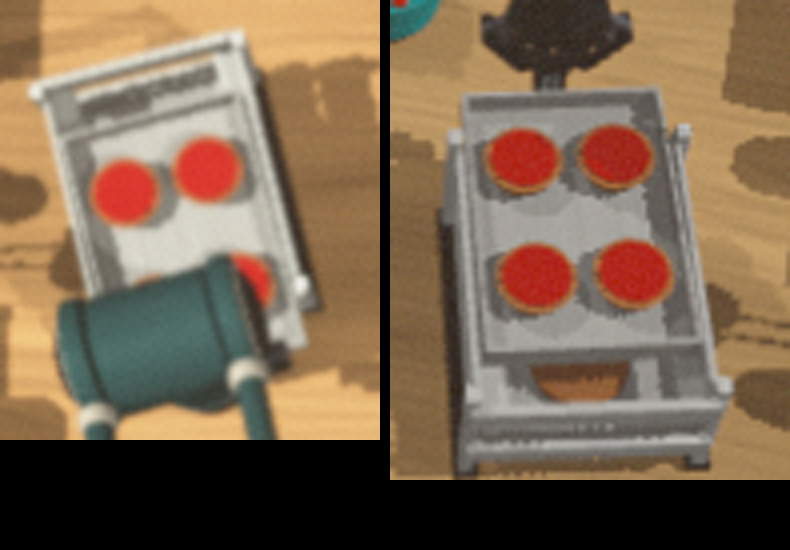

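The finger sits in the middle of the tray's front wall and the tray is straight, with about 40 mm left to push.

jog_arm(
  increments=[
    [[0.2,0,0,0,0,0,-1],[0.25,0,0,0,0,0,-1],[0.25,0,0,0,0,0,-1],[0.2,0,0,0,0,0,-1],[0.1,0,0,0,0,0,-1]],
  ],
)

```text
time: 4.37
tool_pos: [0.5445, 0.1949, 0.1787]
tcp_rot: [3.114, 0.414, -0.001]
wrist_force: [-6.2, -2.4, 5.3]
width: 0.0
grip_force: 3.4
```

jog_arm(
  increments=[
    [[0.05,0,0,0,0,0,-1],[0.05,0,0,0,0,0,-1],[0.05,0,0,0,0,0,-1],[0.05,0,0,0,0,0,-1],[0.05,0,0,0,0,0,-1]],
  ],
)

```text
time: 4.78
tool_pos: [0.5507, 0.1966, 0.1787]
tcp_rot: [3.114, 0.414, -0.003]
wrist_force: [-6.3, -2.0, 5.5]
width: -0.004
grip_force: 3.5
```

jog_arm(
  increments=[
    [[0.05,0,0,0,0,0,-1],[0.05,0,0,0,0,0,-1],[0.05,0,0,0,0,0,-1],[0.05,0,0,0,0,0,-1],[0.05,0,0,0,0,0,-1]],
  ],
)

```text
time: 5.2
tool_pos: [0.5579, 0.1985, 0.1787]
tcp_rot: [3.114, 0.414, -0.003]
wrist_force: [-6.9, -1.9, 4.6]
width: 0.0
grip_force: 3.5
```

jog_arm(
  increments=[
    [[0.04,0,0,0,0,0,-1],[0.04,0,0,0,0,0,-1],[0.04,0,0,0,0,0,-1],[0.04,0,0,0,0,0,-1],[0.04,0,0,0,0,0,-1]],
  ],
)

```text
time: 5.62
tool_pos: [0.5593, 0.199, 0.1787]
tcp_rot: [3.112, 0.414, -0.022]
wrist_force: [-25.1, -7.2, 21.3]
width: -0.004
grip_force: 13.1
```

The force jumped to 26 N, so the tray is on the back stop. I'll back off, lift and go to the timer.

jog_arm(
  increments=[
    [[-0.5,0,0,0,0,0,-1],[-1,0,0,0,0,0,-1],[-0.5,0,-1,0,0,0,-1],[0,0,-1,0,0,0,-1],[0,0,-1,0,0,0,-1]],
  ],
)

```text
time: 6.03
tool_pos: [0.5058, 0.1845, 0.2689]
tcp_rot: [-3.114, -0.414, -0.001]
wrist_force: [1.7, 0.5, 0.4]
width: -0.004
grip_force: 0.0
```

jog_arm(
  increments=[
    [[0,1,0,0,0,0,1],[0,1,0,0,0,0,1],[0,1,0,0,0,0,1],[0,1,0,0,0,0,1],[0,1,0,0,0,0,1]],
  ],
)

```text
time: 6.45
tool_pos: [0.547, 0.0387, 0.2693]
tcp_rot: [3.114, 0.414, 0.006]
wrist_force: [0.5, 0.2, 0.2]
width: 0.706
grip_force: 0.0
```

jog_arm(
  increments=[
    [[0,1,0,0,0,0,1],[0,1,0,0,0,0,1],[0,1,0,0,0,0,1],[0,1,0,0,0,0,1],[0,1,0,0,0,0,1]],
  ],
)

```text
time: 6.87
tool_pos: [0.5861, -0.1067, 0.269]
tcp_rot: [3.113, 0.413, 0.005]
wrist_force: [0.5, 0.6, -0.0]
width: 1.004
grip_force: 0.0
```

jog_arm(
  increments=[
    [[-0.3,1,0,0,0,0,1],[-0.3,1,0,0,0,0,1],[-0.2,1,0,0,0,0,1],[0,0.2,0,0,0,-0.5,1],[0,0,0,0,0,-1,1]],
  ],
)

```text
time: 7.28
tool_pos: [0.5878, -0.2071, 0.2689]
tcp_rot: [3.07, 0.655, 0.004]
wrist_force: [0.1, 0.5, -0.2]
width: 0.997
grip_force: 0.0
```

jog_arm(
  increments=[
    [[0,0,0,0,0,-1,1],[0,0,0,0,0,-1,1],[0,0,0,0,0,-1,1],[0,0,0,0,0,-1,1],[0,0,0,0,0,-1,1]],
  ],
)

```text
time: 7.7
tool_pos: [0.5878, -0.2043, 0.2689]
tcp_rot: [2.792, 1.435, 0.003]
wrist_force: [-0.7, 0.5, 0.1]
width: 1.0
grip_force: 0.0
```

jog_arm(
  increments=[
    [[0,0,0,0,0,-1,1],[0,0,0,0,0,-1,1],[0,0,0,0,0,-1,1],[0,0,0,0,0,-1,1],[0,0,0,0,0,-1,1]],
  ],
)

```text
time: 8.12
tool_pos: [0.5878, -0.2042, 0.2689]
tcp_rot: [2.325, 2.109, 0.002]
wrist_force: [-0.7, 0.1, 0.1]
width: 1.0
grip_force: 0.0
```

jog_arm(
  increments=[
    [[0,0,0,0,0,-1,1],[0,0,0,0,0,-1,1],[0,0,0,0,0,-1,1],[0,0,0,0,0,-1,1],[0,0,0,0,0,-1,1]],
  ],
)

```text
time: 8.53
tool_pos: [0.5878, -0.2043, 0.2689]
tcp_rot: [1.7, 2.639, 0.001]
wrist_force: [-0.3, 0.2, 0.7]
width: 1.002
grip_force: 0.0
```

jog_arm(
  increments=[
    [[0,0,0,0,0,-1,1],[0,0,0,0,0,-1,1],[0,0,0,0,0,-1,1],[0,0,0,0,0,-1,1],[0,0,0,0,0,-1,1]],
  ],
)

```text
time: 8.95
tool_pos: [0.5878, -0.2042, 0.2689]
tcp_rot: [0.959, 2.988, -0.0]
wrist_force: [0.1, -0.6, -0.2]
width: 0.999
grip_force: 0.0
```

jog_arm(
  increments=[
    [[0.19,-0.14,0.6,0,0,0,-0.2],[0,0,0.7,0,0,0,-0.2],[0,0,0.7,0,0,0,-0.2],[0,0,0.7,0,0,0,-0.2],[0,0,0.6,0,0,0,-0.2]],
  ],
)

```text
time: 9.37
tool_pos: [0.5804, -0.2042, 0.1685]
tcp_rot: [0.967, 2.987, -0.0]
wrist_force: [1.0, 0.8, -0.8]
width: 0.401
grip_force: 0.0
```

Run:
```python
from h import *
f=lambda im,x,y,w,h,k:cv2.resize(im[y:y+h,x:x+w],(w*k,h*k),interpolation=cv2.INTER_CUBIC)
t,_=look('top');s,_=look('scene'); o=np.zeros((450,790,3),np.uint8); o[:440,:380]=f(t,150,105,95,110,4);o[:450,390:790]=f(s,150,140,80,90,5)
cv2.imwrite('pics/c3.png',o); r=read_state(); print(r['q'],r['tool_pos'],r['width'])
```

```text
[-3.78824152e-01  2.69356739e-01  1.86651790e+00 -3.01305315e-05
  1.01070295e+00 -1.32349808e+00] [ 0.57810375 -0.20332159  0.16586961] 0.4054927359243663
```

View pics/c3.png

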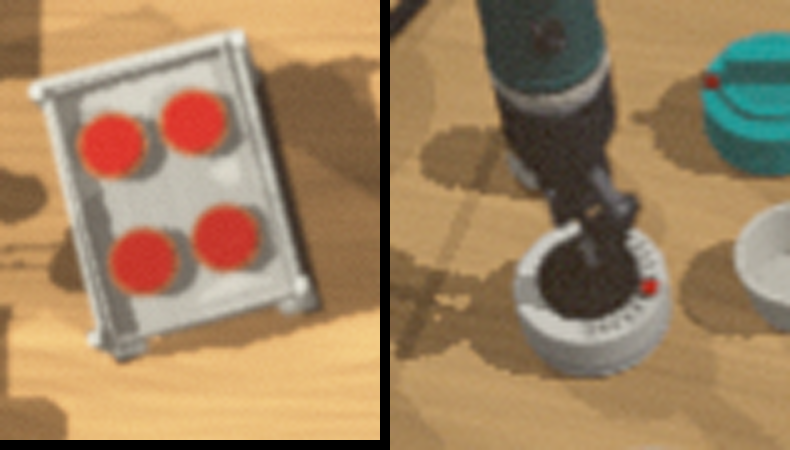

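jog_arm(
  increments=[
    [[0,0,0,0,0,0,-0.2],[0,0,0.2,0,0,0,-0.2],[0,0,0.3,0,0,0,-0.2],[0,0,0.2,0,0,0,-0.2],[0,0,0.2,0,0,0,-0.2]],
  ],
)

```text
time: 9.88
tool_pos: [0.58, -0.204, 0.1424]
tcp_rot: [0.967, 2.988, -0.0]
wrist_force: [-0.2, 0.1, 0.0]
width: 0.4
grip_force: 0.0
```

jog_arm(
  increments=[
    [[0,0,0,0,0,0,-0.2],[0,0,0,0,0,0,-0.2],[0,0,0,0,0,0,-0.2],[0,0,0,0,0,0,-0.2],[0,0,0,0,0,0,-0.2]],
  ],
)

```text
time: 10.3
tool_pos: [0.58, -0.204, 0.1429]
tcp_rot: [0.967, 2.988, -0.0]
wrist_force: [0.3, 0.3, 0.8]
width: 0.398
grip_force: 0.0
```

jog_arm(
  increments=[
    [[0,0,0.15,0,0,0,-0.4],[0,0,0,0,0,0,-0.5],[0,0,0,0,0,0,-0.6],[0,0,0,0,0,0,-0.65],[0,0,0,0,0,0,-0.7]],
  ],
  force=25,
)

```text
time: 10.72
tool_pos: [0.5796, -0.2038, 0.1377]
tcp_rot: [-0.967, -2.989, -0.0]
wrist_force: [0.6, 0.6, -1.6]
width: 0.157
grip_force: 25.1
```

jog_arm(
  increments=[
    [[0,0,0,0,0,0,-0.75],[0,0,0,0,0,0,-0.8],[0,0,0,0,0,0,-0.9],[0,0,0,0,0,0,-1],[0,0,0,0,0,0,-1]],
  ],
)

```text
time: 11.13
tool_pos: [0.5796, -0.2038, 0.1378]
tcp_rot: [-0.967, -2.989, 0.0]
wrist_force: [0.7, 0.4, -2.5]
width: 0.155
grip_force: 25.0
```

jog_arm(
  increments=[
    [[0,0,0.03,0,0,0,-1],[0,0,0.03,0,0,0,-1],[0,0,0,0,0,0,-1],[0,0,0,0,0,0,-1],[0,0,0,0,0,0,-1]],
  ],
)

```text
time: 11.55
tool_pos: [0.5798, -0.2037, 0.1376]
tcp_rot: [-0.967, -2.989, -0.0]
wrist_force: [-2.4, 2.9, 6.1]
width: 0.154
grip_force: 26.1
```

jog_arm(
  increments=[
    [[0,0,0.03,0,0,0,-1],[0,0,0.015,0,0,0,-1],[0,0,0,0,0,0,-1],[0,0,0,0,0,0,-1],[0,0,0,0,0,0,-1]],
  ],
)

```text
time: 11.97
tool_pos: [0.5798, -0.2038, 0.1376]
tcp_rot: [-0.967, -2.989, -0.0]
wrist_force: [-5.5, 3.1, 13.8]
width: 0.162
grip_force: 27.1
```

jog_arm(
  increments=[
    [[0,0,0,0,0,0.3,-1],[0,0,0,0,0,0.4,-1],[0,0,0,0,0,0.4,-1],[0,0,0,0,0,0.4,-1],[0,0,0,0,0,0.4,-1]],
  ],
)

```text
time: 12.38
tool_pos: [0.5816, -0.2044, 0.1375]
tcp_rot: [1.26, 2.873, 0.0]
wrist_force: [-0.4, 1.9, 7.4]
width: 0.159
grip_force: 26.3
```

jog_arm(
  increments=[
    [[0,0,0.03,0,0,0,-1],[0,0,0.015,0,0,0.2,-1],[0,0,0,0,0,0.4,-1],[0,0,0,0,0,0.4,-1],[0,0,0,0,0,0.4,-1]],
  ],
)

```text
time: 12.8
tool_pos: [0.5819, -0.2043, 0.1374]
tcp_rot: [1.467, 2.772, 0.002]
wrist_force: [-2.7, 3.2, 14.2]
width: 0.158
grip_force: 27.2
```

jog_arm(
  increments=[
    [[0,0,0,0,0,0.4,-1],[0,0,0,0,0,0.4,-1],[0,0,0,0,0,0.4,-1],[0,0,0,0,0,0.4,-1],[0,0,0,0,0,0.4,-1]],
  ],
)

```text
time: 13.22
tool_pos: [0.5823, -0.2041, 0.1375]
tcp_rot: [1.748, 2.603, 0.003]
wrist_force: [-0.2, 4.4, 13.6]
width: 0.159
grip_force: 27.1
```

Run:
```python
from h import *
f=lambda im,x,y,w,h,k:cv2.resize(im[y:y+h,x:x+w],(w*k,h*k),interpolation=cv2.INTER_CUBIC)
s,_=look('scene')
cv2.imwrite('pics/c4.png',f(s,160,165,60,60,9)); r=read_state(); print(r['wrist_force'],r['tool_pos'],r['tcp_rot'])
```

```text
[-1.05086754  3.40677586 12.85377271] [ 0.58228406 -0.20406679  0.13747554] [1.75116707 2.60156798 0.00359051]
```

View pics/c4.png

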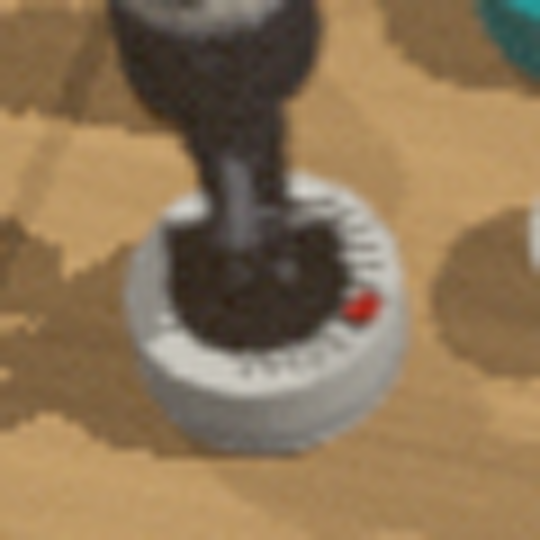

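```bash
cat > tab.py <<'E'
from h import *
def tab(im,box):
    f=im.astype(int); w=np.clip(f[...,2]-np.maximum(f[...,0],f[...,1])-45,0,None); m=np.zeros_like(w); y0,y1,x0,x1=box; m[y0:y1,x0:x1]=1; w=w*m
    v,u=np.nonzero(w); c=(np.average(u,weights=w[v,u]),np.average(v,weights=w[v,u])); return c,px('scene',*c,z=.056)[:2]
E
python3 - <<'E'
from tab import *
im=np.load('scene.npz')['im']
print(tab(im,(185,210,193,208)))
a=cv2.imread('pics/scene0.png'); a=cv2.resize(a,(512,384),interpolation=cv2.INTER_AREA)
print(tab(a,(185,210,193,208)))
# body lower rim shift: match patch of front-lower body wall
X,_=cloud('scene'); 
g0=cv2.cvtColor(a,cv2.COLOR_BGR2GRAY); g1=cv2.cvtColor(im,cv2.COLOR_BGR2GRAY)
def match(x,y,w,h):
    U=lambda g:cv2.resize(g,None,fx=8,fy=8,interpolation=cv2.INTER_CUBIC)
    r=cv2.matchTemplate(U(g1[y-5:y+h+5,x-5:x+w+5]),U(g0[y:y+h,x:x+w]),cv2.TM_CCOEFF_NORMED); _,s,_,l=cv2.minMaxLoc(r); return (l[0]/8-5,l[1]/8-5,s)
print('body lower',match(173,200,34,17),'left',match(172,193,12,20),'scale left', match(195,190,12,24))
E
```

```text
((np.float64(199.78190255220417), np.float64(198.70997679814386)), array([ 0.58958585, -0.16100723]))
((np.float64(201.48022598870057), np.float64(196.88135593220338)), array([ 0.58074449, -0.15760853]))
body lower (-0.625, 0.25, 0.9579460620880127) left (-0.75, 0.375, 0.9446979761123657) scale left (-1.25, 1.0, 0.9489838480949402)
```

The tab has moved 9.5 mm, mostly because the body turned about 0.16 rad. That probably happened when the press force fell to 7 N. I'll press a little harder, turn in small steps and check the tab after each.

jog_arm(
  increments=[
    [[0,0,0.015,0,0,0,-1],[0,0,0,0,0,0.25,-1],[0,0,0,0,0,0.25,-1],[0,0,0,0,0,0.25,-1],[0,0,0,0,0,0.25,-1]],
  ],
)

```text
time: 13.68
tool_pos: [0.5825, -0.204, 0.1374]
tcp_rot: [1.881, 2.509, 0.004]
wrist_force: [-1.0, 5.0, 15.0]
width: 0.156
grip_force: 27.3
```

Run:
```python
from tab import *
im,_=look('scene'); print(tab(im,(185,210,193,208))); r=read_state(); print(r['wrist_force'],r['torque'],r['tool_pos'],2*np.arctan2(r['tcp_rot'][1],r['tcp_rot'][0]))
```

```text
((np.float64(199.81542056074767), np.float64(198.69158878504672)), array([ 0.58948353, -0.16091732]))
[-0.46427842  5.46329066 14.60644657] [0.63486453 0.353852   0.04145618] [ 0.58252499 -0.20399207  0.13743769] 1.85353160599806
```

The tab stayed still at 15 N, so I'll carry on.

jog_arm(
  increments=[
    [[0.02,0,0,0,0,0.25,-1],[0.02,0,0,0,0,0.25,-1],[0,0,0,0,0,0.25,-1],[0,0,0,0,0,0.25,-1],[0,0,0,0,0,0.25,-1]],
  ],
)

```text
time: 14.15
tool_pos: [0.5827, -0.2037, 0.1375]
tcp_rot: [2.04, 2.379, 0.005]
wrist_force: [1.4, 1.6, 12.1]
width: 0.159
grip_force: 27.0
```

Run:
```python
from tab import *
im,_=look('scene'); print(tab(im,(185,210,193,208))); r=read_state(); print(r['wrist_force'],r['torque'],r['tool_pos'],2*np.arctan2(r['tcp_rot'][1],r['tcp_rot'][0]))
```

```text
((np.float64(199.76869158878506), np.float64(198.70093457943926)), array([ 0.58956019, -0.16106384]))
[ 1.09168546  1.65545027 12.66448722] [0.16829067 0.07439821 0.06198898] [ 0.5827041  -0.2036586   0.13745235] 1.7227746482645636
```

jog_arm(
  increments=[
    [[0,0,0.012,0,0,0.25,-1],[0,0,0,0,0,0.3,-1],[0,0,0,0,0,0.3,-1],[0,0,0,0,0,0.3,-1],[0,0,0,0,0,0.3,-1]],
  ],
)

```text
time: 14.62
tool_pos: [0.583, -0.2036, 0.1374]
tcp_rot: [2.214, 2.217, 0.006]
wrist_force: [1.3, 2.1, 14.0]
width: 0.154
grip_force: 27.2
```

Run:
```python
from tab import *
im,_=look('scene'); print(tab(im,(185,210,193,208))); r=read_state(); print(r['wrist_force'],r['torque'],r['tool_pos'],2*np.arctan2(r['tcp_rot'][1],r['tcp_rot'][0]))
```

```text
((np.float64(199.80568720379148), np.float64(198.68957345971563)), array([ 0.58948345, -0.16095299]))
[ 1.8396698   2.05370697 12.50577629] [0.25898473 0.12206142 0.03184994] [ 0.58304722 -0.20363329  0.13745574] 1.570376190083128
```

jog_arm(
  increments=[
    [[0,0,0.008,0,0,0.3,-1],[0,0,0,0,0,0.3,-1],[0,0,0,0,0,0.3,-1],[0,0,0,0,0,0.3,-1],[0,0,0,0,0,0.2,-1]],
  ],
)

```text
time: 15.08
tool_pos: [0.5834, -0.2037, 0.1374]
tcp_rot: [2.371, 2.049, 0.008]
wrist_force: [2.5, 2.7, 13.6]
width: 0.159
grip_force: 27.2
```

Run:
```python
from tab import *
im,_=look('scene'); t,_=look('top'); print(tab(im,(185,210,193,208))); r=read_state(); print(r['wrist_force'],r['torque'],r['tool_pos'],2*np.arctan2(r['tcp_rot'][1],r['tcp_rot'][0]))
f=lambda im,x,y,w,h,k:cv2.resize(im[y:y+h,x:x+w],(w*k,h*k),interpolation=cv2.INTER_CUBIC)
cv2.imwrite('pics/c5.png',np.hstack([f(t,294,164,45,45,8),f(im,168,172,45,45,8)]))
```

```text
((np.float64(199.78983833718246), np.float64(198.6997690531178)), array([ 0.58953791, -0.16099355]))
[ 1.50696764  1.72203187 14.19440859] [ 0.32336131 -0.03515334  0.02127647] [ 0.58337945 -0.20368567  0.13739501] 1.4260896424012377
```

View pics/c5.png

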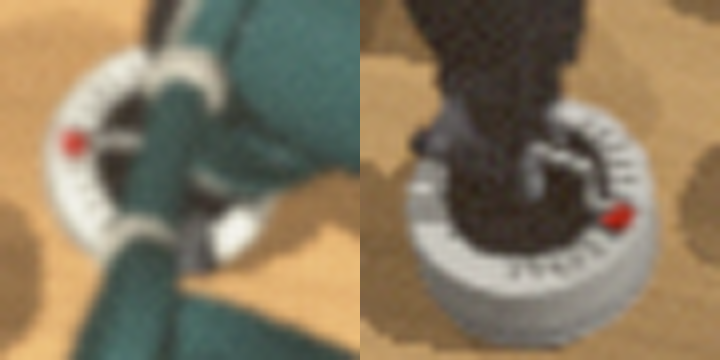

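jog_arm(
  increments=[
    [[0,0,-0.05,0,0,0,-1],[0,0,-0.03,0,0,0,-1],[0,0,0,0,0,0,-0.5],[0,0,0,0,0,0,-0.2],[0,0,0,0,0,0,-0.2]],
  ],
)

```text
time: 15.6
tool_pos: [0.5783, -0.2025, 0.1338]
tcp_rot: [-2.374, -2.054, 0.002]
wrist_force: [-0.8, 0.5, 0.0]
width: 0.397
grip_force: 0.0
```

jog_arm(
  increments=[
    [[0,0,-0.2,0,0,0,-0.2],[0,0,-0.5,0,0,0,-0.2],[0,0,-1,0,0,0,-0.2],[0,0,-1,0,0,0,-0.2],[0,0,-1,0,0,0,-0.2]],
  ],
)

```text
time: 16.02
tool_pos: [0.5785, -0.2025, 0.246]
tcp_rot: [-2.374, -2.054, 0.002]
wrist_force: [0.5, -1.7, -0.4]
width: 0.401
grip_force: 0.0
```

jog_arm(
  increments=[
    [[0,-1,-0.5,0,0,0,-0.2],[0,-1,0,0,0,0,-0.2],[0,-1,0,0,0,0,-0.2],[0,-1,0,0,0,0,-0.2],[0,-0.8,0,0,0,0,-0.2]],
  ],
)

```text
time: 16.43
tool_pos: [0.4345, -0.1814, 0.2604]
tcp_rot: [-2.374, -2.055, 0.002]
wrist_force: [-0.2, -0.9, -0.0]
width: 0.401
grip_force: 0.0
```

Run:
```python
from tab import *
im,_=look('scene'); t,_=look('top'); print(tab(im,(185,210,193,208))); r=read_state(); print(r['wrist_force'],r['tool_pos'])
f=lambda im,x,y,w,h,k:cv2.resize(im[y:y+h,x:x+w],(w*k,h*k),interpolation=cv2.INTER_CUBIC)
cv2.imwrite('pics/c6.png',np.hstack([f(t,294,164,45,45,8),f(im,168,172,45,45,8)]))
```

```text
((np.float64(200.27207637231504), np.float64(198.2434367541766)), array([ 0.58728737, -0.15994847]))
[ 0.69998077  0.44888065 -0.46722673] [ 0.43317576 -0.18106096  0.2599453 ]
```

View pics/c6.png

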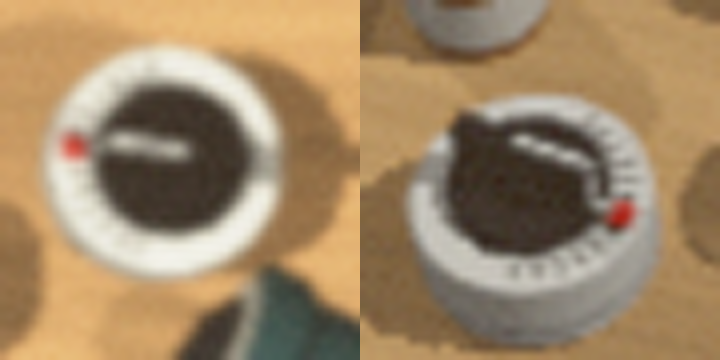

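Run:
```python
from h import *
K=lambda x,y:(294+(x-3.5)/8,164+(y-3.5)/8)
S=lambda x,y:(168+(x-360-3.5)/8,172+(y-3.5)/8)
for n,F,p,b,tb in[('top',K,(110,137),(188,152),(75,146)),('scene',S,(590,164),(515,138),(621,213))]:
    P,B=[px(n,*F(*q),z=.087)[:2] for q in(p,b)]; T=px(n,*F(*tb),z=.056)[:2]
    im=np.load(n+'.npz')['im'];X,_=cloud(n); f=im.astype(int)
    k=(X[...,2]>.042)&(X[...,2]<.066)&(np.hypot(X[...,0]-.582,X[...,1]+.203)<.075)&(f.max(-1)-f.min(-1)<35)
    v,u=np.nonzero(k&(f.max(-1)>110)); pts=np.array([px(n,a,c,z=.05)[:2] for a,c in zip(u,v)],np.float32); (C,r)=cv2.minEnclosingCircle(pts); C=np.array(C)
    # dark disc centre at z=.057
    an=lambda d:np.arctan2(d[1],d[0])
    print(n,'P',P,'B',B,'T',T,'C',C,r,'line',an(P-B),'P-C',an(P-C),'tab-C',an(T-C),'|T-C|',np.linalg.norm(T-C),np.linalg.norm(P-C))
```

```text
top P [ 0.58807712 -0.175805  ] B [ 0.58159809 -0.21144554] T [ 0.58751069 -0.16431107] C [ 0.58061171 -0.20803821] 0.05346177890896797 line 1.390971795266968 P-C 1.3432029440944246 tab-C 1.4143127687620352 |T-C| 0.04426803691230138 0.03308643771876295
scene P [ 0.5858014  -0.17153044] B [ 0.58032393 -0.20747791] T [ 0.58713064 -0.16030851] C [ 0.58611566 -0.20299841] 0.05684613436460495 line 1.419585049097634 P-C 1.5807826360217792 tab-C 1.5470251304267875 |T-C| 0.04270197104923283 0.03146954584244991
```

```bash
python3 -c "
from h import *
print(bot.finish_job())"
```

```text
the job is handed in; nothing more can be done
None
```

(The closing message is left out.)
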